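Nudge a skewed parts case home on its stack

ROBOT

A 6-joint arm with a two-finger parallel gripper is mounted at the origin on the work surface. World frame = base frame: x ahead of the robot, y to its left, z up, the work surface at z = 0. Lengths are in m, angles in degrees, forces in N, time in s.
With the tool pointing down it reaches from about 0.4 to 0.825 m from the base axis. Payload 7 kg.
Tool frame: the origin (TCP) lies between the finger pads; the fingertips stand ctrl.nose_length ahead of it and the grasp point (between the pads) lies 2 mm behind it (ctrl.nose_length is the distance from the TCP to the fingertips, in m); z points along the fingers, y is the line along which they close (so a half turn about z gives the same grasp; the last joint's range is limited). The gripper opens to 88 mm and grips with 3 to 60 N. Pads are 19 mm wide; open, the fingers measure 130 mm over their backs; the gripper's body (78 mm by 193 mm) begins 47 mm behind the grasp point.
Start: joints at [89.043, 20.546, 0.682, 0, -70.136, -16.507], TCP at [0.203, 0.644, 0.244] pointing down, gripper open.
Joint ranges: [-176.03, 176.03], [-82.01, 121.73], [-58.28, 71.71], [-173.87, 95.51], [-174.79, -0.11], [-173.66, 173.66]. Speed limits (degrees/s): [136.94, 136.94, 172.46, 180, 180, 180].

INTERFACE

Orientations are given as [roll, pitch, yaw] about the fixed x, y, z axes, in that order (R = Rz(yaw) Ry(pitch) Rx(roll)).
In Python, from plant import ctrl gives the robot as it stands.
- The arm moves only by the tool apply_moves, never from a script. Its argument "commands" is a list of rows, each a list of 3 entries, a list of its own where there are three numbers: the shift along the world's x, y, z in cm, then the turn about the world's z in rad, then the closure, from 0 (fully open) to 1 (shut). In form: [[[x, y, z], turn, jaw], ...]. A call has 1 to 20 rows; each row is the pose to reach, as a shift and turn from the pose commanded when the call began; what a row does not reach only later rows make up. A row lasts 1/12 s, in which the tool goes at most 41.7 mm and 7.16 degrees, less where a joint would pass 70% of its speed; a pose out of reach is approached as far as the arm can. A call with a gripper value outside its range is refused whole. The fingers move at their own pace and stop on an object; the grip force is fixed at half the most. Time passes only in rows, so rows that repeat a pose let the fingers close. It gives the time, the measured TCP pose, the force, the opening and the grip force at its end, in the units of the state.
- ctrl.get_obs(): the state, without advancing time (a new reading comes with each control period).
- ctrl.snapshot(name): name is "scene" or "top" or "wrist"; returns a dict with "img" (480x640x3 uint8, red, green, blue), "fx", "fy", "cx", "cy" (pixels), "T" (4x4, takes a point from camera to world coordinates). Camera axes: x right, y up, looking along -z (the intrinsics and any distortion apply to the point x, -y, -z); pixel columns grow to the right and rows downward; lengths in m; the calibration is good to about 2 mm. A picture is of the moment at which its call begins. There is no depth.
- ctrl.close_job(): hands the job in; it is judged then, once.
Trained networks look in a picture, given as the dict that the camera call returned (one of the last four; its "shot" number tells which), for a name from the list of things; names that differ only in an ending like _2 or _b are one class to them, and where a whole thing is asked for, a point or a joint stands for the part that bears it (a point fixed in the world has none). Each returns a list of dicts, best first, with "score" (0 to 1); they miss things now and then, are a little off and sometimes report something else, mostly with a low value. They report only what shows in the picture. A call takes as long as a camera call. They do not tell look-alikes from the thing itself.
- ctrl.search_frame(picture, target): "at" ([column, row] in pixels, amid what is visible of it).
- ctrl.spot_point(picture, target): "at" ([column, row] in pixels: a listed point, or the origin of a listed thing).
The state is a dict: "clock": time; "joint_pos": joint angles; "qvel": joint speeds; "tau": joint torques, N m; "tool_pos": TCP position; "orientation": TCP orientation; "force": force on the tool from outside, world axes, zero at the start; "moment": the same for the moment, N m; "opening": finger opening in m; "gripper_force": force on a finger pad.
Only numpy, scipy, OpenCV 4.12 (cv2) and the standard library are available. Lean on these libraries where they do the work, as an engineer would, in place of code of your own. Each camera call takes 0.05 s, during which the arm holds its last target. There are 200 camera calls.

TASK

The upper orange-lidded parts case has been left skewed on the one below, riding on top of its lugs. Nudge it back over the lower case until it drops fully home with its base recesses locked over all four lugs, then let go of it and leave it there. Never tip the case up or knock it off, and do not disturb the blue-lidded stack or the other things on the bench.

Things in the scene. Friction and masses are not known exactly. Their poses are not given: they have to be found in the camera images.
- lower_case: Lower orange-lidded parts case, grey body, stuck fast to the bench (does not move); 100 mm along its x, 150 mm along its y, 34 mm high to the lid's top face, straight sides. Origin: centre of its underside; z up. On the lid stand four black round lugs at x = +-30, y = +-52 mm, 8 mm high, 22 mm across at the foot tapering to 14 mm across at the top.
- upper_case: Loose upper orange-lidded case, same shape and size (too wide to grasp), about 0.45 kg; slides on the lugs under a few newtons. Origin: centre of its underside; axes as the lower case. Its underside has four square recesses, 26 mm wide, 9 mm deep, at x = +-30, y = +-52 mm. Home: sides flush with the lower case, underside on its lid, 34 mm above the bench, 2 mm of play each way.
- upper_lid (a point): Centre of the upper orange case's lid face, 34 mm above its underside. At the start that case rides level on the lug tops (underside 42 mm above the bench), shifted 15 to 30 mm towards the lower case's -x (roughly towards the robot), up to 25 mm either way along y, and turned up to 0.18 rad.
- blue_upper: Upper case of the blue-lidded stack, same shape and size, 0.6 kg, loose, already home on its lower case (its underside 34 mm above the bench, top of lid at 68 mm, lugs to 76 mm): leave it alone. Origin: centre of its underside; 150 mm along its y. The two stacks stand side by side, left and right, either way round.
- pinion: White plastic gear wheel lying flat, 58 mm across, 24 mm high, loose, between the stacks on the robot's side. Origin: centre of its underside.
- limit_switch: Black limit switch, 50 x 20 x 24 mm, loose, between the stacks on the far side. Origin: centre of its underside.
- gearmotor: Brass-coloured gear motor on a black bracket, 80 x 50 mm, 54 mm high, loose, at the left of the bench. Origin: centre of its underside.
- angle_bracket: Aluminium angle bracket, 60 x 50 mm, 54 mm high, loose, at the left. Origin: centre of its underside.
- pliers: Red-handled pliers lying flat, 175 mm long, 14 mm high, loose, at the right. Origin: near the pivot, on the bench.
- pencil_cup: Grey pencil cup, 72 mm across, 95 mm high, loose, at the right. Origin: centre of its underside.
Mind the look-alikes: they are no part of the job. What is shaped like the upper_case but white or yellow is not meant. Leave any yellow look-alike of the lower_case alone.

How it is judged (in metres and radians):
At the end, for the whole second after the job is handed in: The upper orange case lies level (within 0.03 rad) and at rest on the lower one, its underside on the lid (32 to 35.8 mm above the lower case's underside), centred within 4 mm each way and square within 0.06 rad, so that all four lugs sit in its recesses; nothing touches it but the stack (z of upper_case in the frame of lower_case between 0.032 and 0.0358 m and x of upper_case in the frame of lower_case between -0.004 and 0.004 m and y of upper_case in the frame of lower_case between -0.004 and 0.004 m and angle between the x axis of upper_case and the x axis of lower_case, either way round below 0.06 rad and angle between upper_case's own z axis and vertical below 0.03 rad and linear speed of upper_case below 0.01 m/s and angular speed of upper_case below 0.05 rad/s).
It fails at once if the upper orange case is tipped up (more than 0.3 rad) (angle between upper_case's own z axis and vertical above 0.3 rad).
It fails at once if the upper orange case is knocked off its stack (z of upper_case in the frame of lower_case below 0.025 m).
It fails at once if the upper blue case is shifted by more than 12 mm (distance of blue_upper from where it was at the start of the episode above 0.012 m).
It fails at once if another thing on the bench is shifted by more than 30 mm (distance of any of pinion, limit_switch, gearmotor, angle_bracket, pliers, pencil_cup from where it was at the start of the episode above 0.03 m).
It also fails if it takes over 51 s, if anything falls off the work surface, if the arm or the gripper's body presses on something with over 40 N, if the wrist force passes 120 N, or if a joint passes its speed limit or range.

## Working session

There is one attempt and no reset: what is moved stays moved. The work goes in short steps, Python scripts to look and compute and a tool call to move; the robot and the scene stay as the last step left them, time stands still between calls to the robot, and variables do not carry over. Pictures are saved under pics/ and viewed, at most 10 in all, crops included, and the job is handed in when it is done.

Besides the shell and the picture viewer there is one more tool, called after "Emit:" in YAML: its name, and indented under it one key for each argument. apply_moves: Moves the arm, as the interface text tells. Its arguments: {"type":"object","properties":{"commands":{"type":"array"}},"required":["commands"]}

```bash
mkdir -p pics; cat > h.py <<'E'
import numpy as np, cv2
from plant import ctrl
def ray(s,uv,z):
    T=np.array(s["T"]);d=np.array([(uv[0]-s["cx"])/s["fx"],-(uv[1]-s["cy"])/s["fy"],-1.])
    d=T[:3,:3]@d;o=T[:3,3];return o+d*(z-o[2])/d[2]
def proj(s,P):
    T=np.array(s["T"]);p=T[:3,:3].T@(np.array(P)-T[:3,3]);return np.array([s["cx"]+s["fx"]*p[0]/-p[2],s["cy"]+s["fy"]*p[1]/p[2]])
def save(s,n): cv2.imwrite(f"pics/{n}.png",s["img"][:,:,::-1])
E
python3 - <<'E'
from h import *
o=ctrl.get_obs();print(o,ctrl.nose_length)
for c in("top","scene"):
    s=ctrl.snapshot(c);save(s,c+"1");print(c,[k for k in s if k!="img"],np.array(s["T"]).round(3).tolist(),s["fx"])
    for n,z in(("upper_lid",.076),("upper_case",.042),("lower_case",0),("blue_upper",.034)):
        for d in ctrl.spot_point(s,n)[:3]:print(n,d["score"],np.round(d["at"],1),ray(s,d["at"],z).round(4))
E
```

```text
{'clock': 0.0, 'joint_pos': array([ 8.90444829e+01,  2.05911899e+01,  6.31815899e-01, -1.96122310e-02,
       -7.01374886e+01, -1.65078796e+01]), 'qvel': array([-0.00588838,  0.01141987, -0.01492238,  0.03440856, -0.0050908 ,
        0.06647435]), 'tau': array([ 1.92509484e-03, -5.82718456e+01,  2.93036610e+01,  6.99671879e+00,
        6.81074336e-03, -1.57251966e-04]), 'tool_pos': array([0.20244161, 0.64341592, 0.24261218]), 'orientation': array([ 1.79901891e+02, -9.84916728e-03, -1.74700674e+01]), 'force': array([-0.24088894, -0.31714607, -1.36883646]), 'moment': array([ 0.00360891, -0.04242925,  0.00289405]), 'gripper_force': 0.0, 'opening': 0.08773957823434501} 0.017
top ['fx', 'fy', 'cx', 'cy', 'T', 'shot'] [[-0.003, 0.992, -0.125, 0.349], [-1.0, -0.003, -0.005, -0.001], [-0.006, 0.125, 0.992, 1.514], [0.0, 0.0, 0.0, 1.0]] 617.9450352274797
upper_lid 0.81 [207.3 309.2] [0.3486 0.2931 0.076 ]
upper_lid 0.78 [246.1 225.5] [0.5435 0.2061 0.076 ]
upper_case 0.95 [248.3 226.2] [0.5464 0.2057 0.042 ]
upper_case 0.91 [213.7 310.3] [0.346  0.2848 0.042 ]
upper_case 0.72 [342.  222.8] [ 0.5539 -0.0197  0.042 ]
blue_upper 0.61 [429.5 213.7] [ 0.5765 -0.2317  0.034 ]
scene ['fx', 'fy', 'cx', 'cy', 'T', 'shot'] [[0.12, -0.763, 0.635, 1.452], [0.993, 0.102, -0.066, -0.097], [-0.015, 0.638, 0.77, 1.167], [0.0, 0.0, 0.0, 1.0]] 580.2140868675718
upper_lid 0.74 [414.5 228.4] [0.5523 0.2078 0.076 ]
upper_lid 0.66 [325.2 255.3] [ 0.6067 -0.0203  0.076 ]
upper_lid 0.2 [240.2 271.3] [ 0.6276 -0.2226  0.076 ]
upper_case 0.96 [413.2 237.2] [0.5523 0.2079 0.042 ]
upper_case 0.81 [326.4 262.9] [ 0.604  -0.0177  0.042 ]
upper_case 0.7 [427.8 188.9] [0.3917 0.2825 0.042 ]
lower_case 0.82 [258.3 211.6] [ 0.3746 -0.1779  0.    ]
lower_case 0.6 [414.1 255.9] [0.5794 0.2085 0.    ]
```

View pics/top1.png

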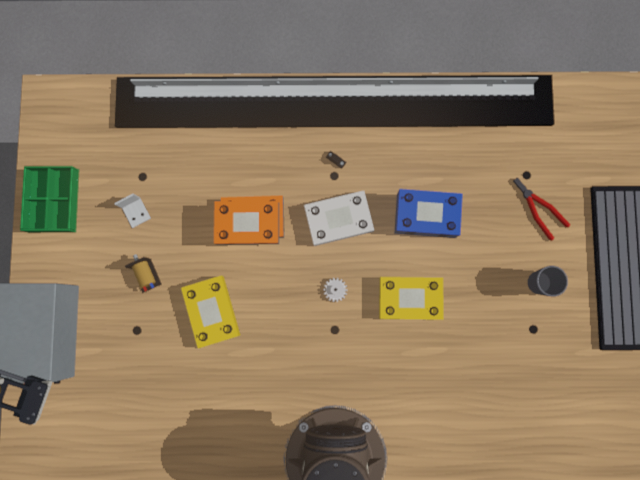

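View pics/scene1.png

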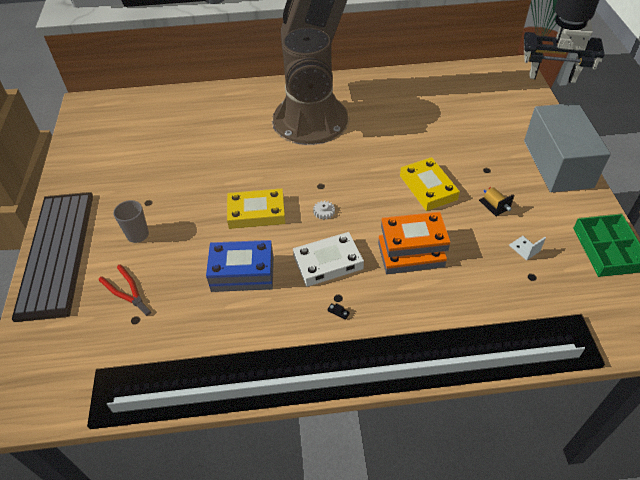

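The top view shows the orange stack at about (248,221), with the upper case offset left and towards the robot. The white decoy is at (339,217) and the yellow decoys are at (210,312) and (412,298). I'll move above the stack for a wrist look.

Emit:
apply_moves:
  commands:
    - [[2,-3,2],0.05,0]
    - [[4,-6,4],0.1,0]
    - [[6,-9,6],0.15,0]
    - [[8,-12,8],0.2,0]
    - [[10,-15,10],0.25,0]
    - [[12,-18,10],0.3,0]
    - [[14,-21,10],0.3,0]
    - [[16,-24,10],0.3,0]
    - [[18,-27,10],0.3,0]
    - [[20,-30,10],0.3,0]
    - [[22,-33,10],0.3,0]
    - [[24,-36,10],0.3,0]
    - [[26,-39,10],0.3,0]
    - [[28,-42,10],0.3,0]
    - [[29,-43,10],0.3,0]
    - [[29,-44,10],0.3,0]
    - [[29,-44,10],0.3,0]
    - [[29,-44,10],0.3,0]
    - [[29,-44,10],0.3,0]

```text
clock: 2.08
tool_pos: [0.4922, 0.2044, 0.3437]
orientation: [-180.0, -0.0, -0.2]
force: [-0.7, 0.2, 0.3]
opening: 0.0879
gripper_force: 0.0
```

```bash
python3 - <<'E'
from h import *
s=ctrl.snapshot("wrist");save(s,"w1");print(np.array(s["T"]).round(3).tolist(),s["fx"])
for n,z in(("upper_lid",.076),("upper_case",.042),("lower_case",0)):
    for d in ctrl.spot_point(s,n)[:3]:print(n,d["score"],np.round(d["at"],1),ray(s,d["at"],z).round(4))
E
```

```text
[[-0.004, 0.952, 0.306, 0.575], [-1.0, -0.003, -0.002, 0.205], [-0.001, -0.306, 0.952, 0.485], [0.0, 0.0, 0.0, 1.0]] 388.1998764328269
upper_lid 0.82 [254.7 304.4] [0.3615 0.2898 0.076 ]
upper_lid 0.58 [519.  117.7] [0.5696 0.011  0.076 ]
upper_lid 0.55 [321.9 135.7] [0.5527 0.2096 0.076 ]
upper_case 0.91 [323.2 134.1] [0.5526 0.2086 0.042 ]
upper_case 0.8 [260.  292.8] [0.3599 0.2892 0.042 ]
upper_case 0.66 [507.5 114.7] [0.5723 0.0079 0.042 ]
lower_case 0.57 [615.7 265.4] [ 0.3785 -0.1828  0.    ]
```

View pics/w1.png

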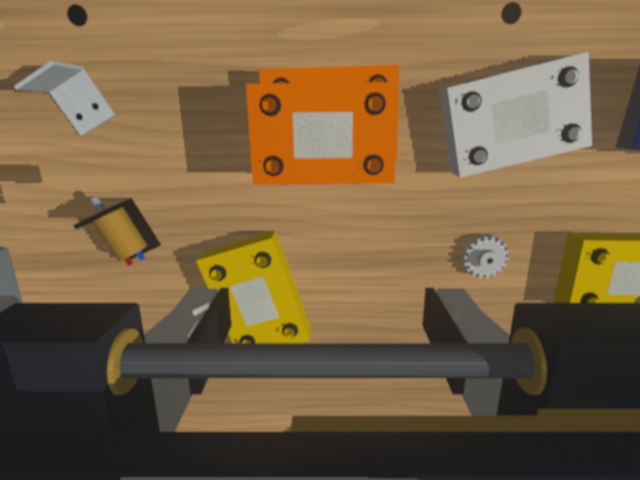

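The orange upper case spans columns 247–398 and rows 80–185. The lower case shows beyond it, with lugs at about (282,80) and (378,78). I'll enlarge this area.

```bash
python3 - <<'E'
import cv2
i=cv2.imread("pics/w1.png")[50:200,230:430]
cv2.imwrite("pics/w1c.png",cv2.resize(i,None,fx=4,fy=4,interpolation=cv2.INTER_CUBIC))
E
```

```text
(no output)
```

View pics/w1c.png

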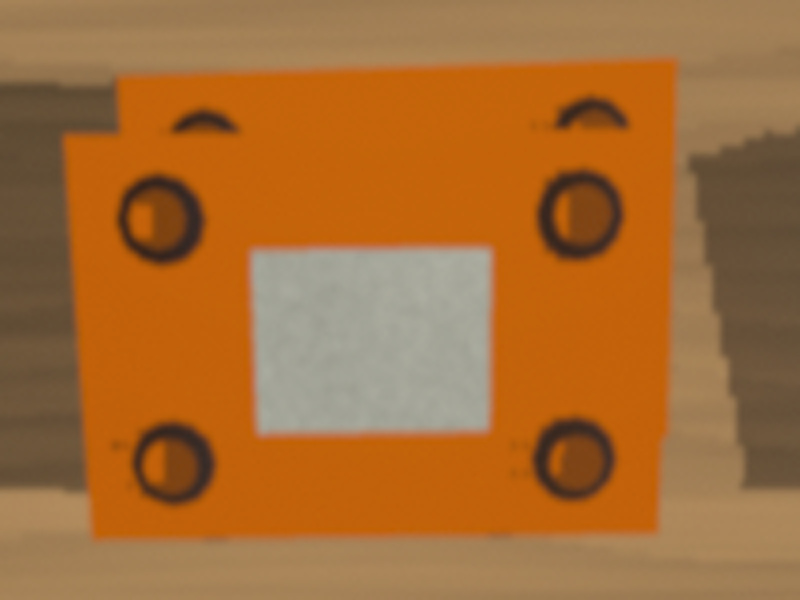

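```bash
cat >> h.py <<'E'
from scipy.optimize import least_squares
def fit(s,obs,x0=(.55,.2,0)):
    # obs: (local xyz, uv); pose x,y,yaw
    def f(p):
        c,n=np.cos(p[2]),np.sin(p[2]);r=[]
        for L,uv in obs: r+=list(proj(s,[p[0]+c*L[0]-n*L[1],p[1]+n*L[0]+c*L[1],L[2]])-uv)
        return r
    q=least_squares(f,x0,loss="soft_l1");return q.x.round(4),np.abs(q.fun).max().round(2)
def crop(pts,o=(230,50),k=4): return [np.array([u/k+o[0],v/k+o[1]]) for u,v in pts]
E
python3 - <<'E'
from h import *
s=ctrl.snapshot("wrist")
U=[(.03,.052,.077),(.03,-.052,.077),(-.03,.052,.077),(-.03,-.052,.077),(.05,.075,.076),(-.05,.075,.076),(-.05,-.075,.076)]
print("upper",fit(s,list(zip(U,crop([(161,220),(581,215),(174,463),(574,458),(64,133),(93,538),(658,532)])))))
Lc=[(.05,.075,.034),(.05,-.075,.034)]
print("lower",fit(s,list(zip(Lc,crop([(117,77),(677,60)])))))
E
```

```text
upper (array([0.5532, 0.2086, 0.0078]), np.float64(0.27))
lower (array([0.5715, 0.2009, 0.0249]), np.float64(0.1))
```

Emit:
apply_moves:
  commands:
    - [[2,3.5,0],0.03,1]
    - [[4,7,0],0.03,1]
    - [[6,10,0],0.03,1]
    - [[6,12.8,0],0.03,1]
    - [[6,12.8,-4],0.03,1]
    - [[6,12.8,-8],0.03,1]
    - [[6,12.8,-12],0.03,1]
    - [[6,12.8,-16],0.03,1]
    - [[6,12.8,-20],0.03,1]
    - [[6,12.8,-23],0.03,1]
    - [[6,12.8,-25.5],0.03,1]
    - [[6,12.8,-27.4],0.03,1]
    - [[6,12.8,-27.4],0.03,1]
    - [[6,12.8,-27.4],0.03,1]
    - [[6,12.8,-27.4],0.03,1]

```text
clock: 3.58
tool_pos: [0.5532, 0.3327, 0.0709]
orientation: [-180.0, -0.1, 1.5]
force: [-0.1, -0.3, 0.2]
opening: 0.0007
gripper_force: 0.0
```

```bash
python3 - <<'E'
from h import *
s=ctrl.snapshot("wrist");save(s,"w2")
E
```

```text
(no output)
```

View pics/w2.png

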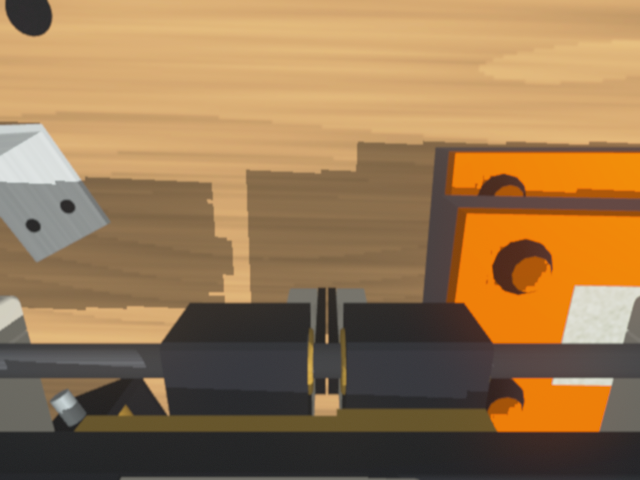

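Fingertips (290–365, 290–330) stand clear to the left of the upper case's left face (column about 455). I'll push gently in -y while watching the force.

Emit:
apply_moves:
  commands:
    - [[0,-0.8,0],0,1]
    - [[0,-1.6,0],0,1]
    - [[0,-2.0,0],0,1]
    - [[0,-2.3,0],0,1]
    - [[0,-2.6,0],0,1]
    - [[0,-2.8,0],0,1]
    - [[0,-3.0,0],0,1]
    - [[0,-3.0,0],0,1]

```text
clock: 4.3
tool_pos: [0.5526, 0.3015, 0.0696]
orientation: [180.0, 0.0, 1.4]
force: [-0.1, -0.0, -0.2]
opening: 0.0007
gripper_force: 0.0
```

```bash
python3 - <<'E'
from h import *
print(ctrl.get_obs()["force"])
s=ctrl.snapshot("wrist");save(s,"w3")
for d in ctrl.spot_point(s,"upper_lid")[:2]:print(d["score"],np.round(d["at"],1),ray(s,d["at"],.076).round(4))
i=s["img"][130:350,420:640,::-1];cv2.imwrite("pics/w3c.png",cv2.resize(i,None,fx=2.7,fy=2.7,interpolation=cv2.INTER_CUBIC))
E
```

```text
[-0.10697141 -0.04030442 -0.15864402]
0.81 [559.6 332. ] [0.5549 0.2096 0.076 ]
```

View pics/w3.png

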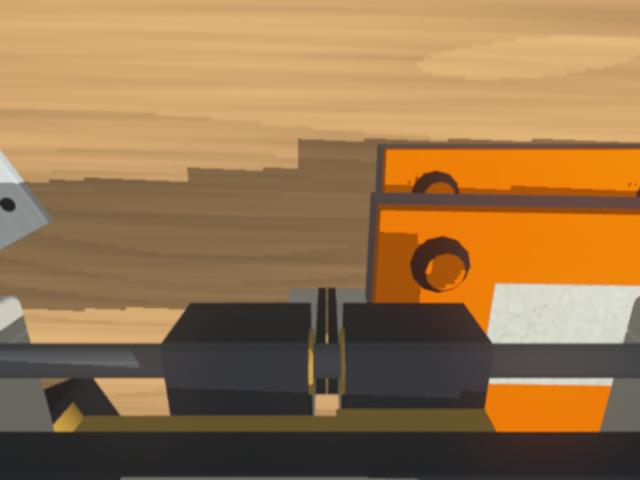

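The fingertip's right edge (365) is just short of the case side (about 374), with no contact yet. The fingertip half-width is about 14.5 mm, so I need about 11 mm more.

Emit:
apply_moves:
  commands:
    - [[0,-0.2,0],0,1]
    - [[0,-0.4,0],0,1]
    - [[0,-0.5,0],0,1]
    - [[0,-0.6,0],0,1]
    - [[0,-0.7,0],0,1]
    - [[0,-0.8,0],0,1]
    - [[0,-0.9,0],0,1]
    - [[0,-0.9,0],0,1]
    - [[0,-0.9,0],0,1]

```text
clock: 5.15
tool_pos: [0.5525, 0.2927, 0.0696]
orientation: [180.0, 0.0, 1.4]
force: [-0.3, 2.0, -0.8]
opening: 0.0004
gripper_force: 0.7
```

```bash
python3 - <<'E'
from h import *
s=ctrl.snapshot("wrist");save(s,"w4")
for d in ctrl.spot_point(s,"upper_lid")[:2]:print(d["score"],np.round(d["at"],1),ray(s,d["at"],.076).round(4))
E
```

```text
0.57 [558.8 332.3] [0.5548 0.2011 0.076 ]
```

View pics/w4.png

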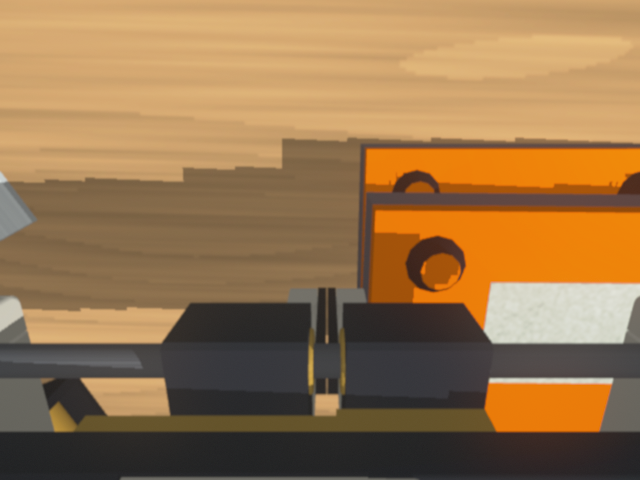

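```bash
python3 - <<'E'
from h import *
s=ctrl.snapshot("wrist")
for uv,z in(((436,264),.077),((374,209),.076),((366,149),.034)):print(ray(s,uv,z).round(4))
g=s["img"][195:320,366:384].mean(2);
print([int(v) for v in s["img"][240,362:384,0]],[int(v) for v in s["img"][170,354:376,0]])
c,n=np.cos(.025),np.sin(.025)
print("lower FL corner expected",.5715+c*.05-n*.075,.2009+n*.05+c*.075)
E
```

```text
[0.5829 0.2534 0.077 ]
[0.603  0.2776 0.076 ]
[0.6203 0.2773 0.034 ]
[108, 117, 105, 84, 75, 73, 74, 78, 95, 118, 127, 136, 151, 160, 162, 163, 162, 163, 163, 163, 163, 163] [129, 130, 130, 130, 129, 119, 96, 81, 79, 93, 120, 166, 218, 234, 237, 237, 237, 237, 237, 237, 237, 237]
lower FL corner expected 0.6196095711201817 0.2771264335164133
```

The y offset is now about 1 mm. Next I'll retract and go to the robot side, jaws open, to push along +x with both fingers so the case stays square.

Emit:
apply_moves:
  commands:
    - [[0,1,0],0,1]
    - [[0,2.5,0],0,1]
    - [[0,2.5,4],0,1]
    - [[0,2.5,7],0,1]
    - [[-3,1,7],0,0.5]
    - [[-6,-1,7],0,0]
    - [[-8.5,-4,7],0,0]
    - [[-8.5,-7,7],0,0]
    - [[-8.5,-9.1,7],0,0]
    - [[-8.5,-9.1,4],0,0]
    - [[-8.5,-9.1,1],0,0]
    - [[-8.5,-9.1,0],0,0]
    - [[-8.5,-9.1,0],0,0]
    - [[-8.5,-9.1,0],0,0]

```text
clock: 6.47
tool_pos: [0.4678, 0.2025, 0.0697]
orientation: [179.9, 0.0, 1.5]
force: [0.1, 0.4, 0.8]
opening: 0.0614
gripper_force: 0.0
```

Emit:
apply_moves:
  commands:
    - [[1,0,0],0,0]
    - [[1.6,0,0],0,0]
    - [[2.0,0.05,0],0,0]
    - [[2.3,0.05,0],0,0]
    - [[2.6,0.05,0],0,0]
    - [[2.8,0.05,0],0,0]
    - [[3.0,0.05,0],0,0]
    - [[3.2,0.05,0],0,0]
    - [[3.2,0.05,0],0,0]

```text
clock: 7.22
tool_pos: [0.499, 0.2018, 0.0694]
orientation: [180.0, 0.1, 1.4]
force: [-3.2, -1.4, 2.2]
opening: 0.0876
gripper_force: 1.7
```

```bash
python3 - <<'E'
from h import *
s=ctrl.snapshot("wrist");save(s,"w5")
for d in ctrl.spot_point(s,"upper_lid")[:2]:print(d["score"],np.round(d["at"],1),ray(s,d["at"],.076).round(4))
E
```

```text
0.68 [336.1 179.2] [0.5598 0.2006 0.076 ]
```

View pics/w5.png

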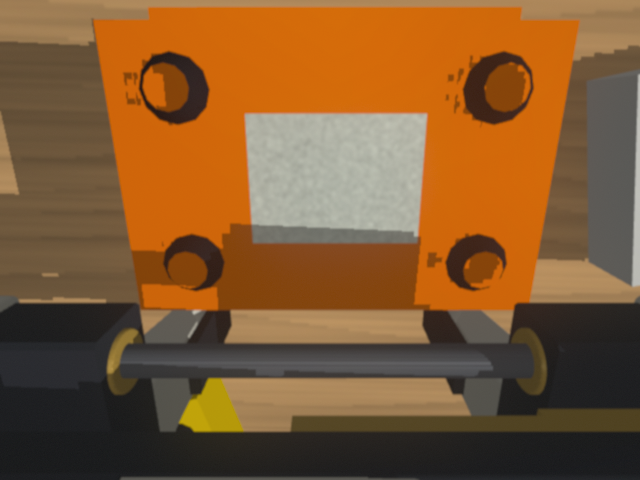

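The case is square in front of the open fingers, with lugs at (174,88), (498,88), (193,263) and (476,263). The lower case's far edge still shows at row 8, columns 149–521.

```bash
python3 - <<'E'
from h import *
s=ctrl.snapshot("wrist")
U=[(.03,.052,.077),(.03,-.052,.077),(-.03,.052,.077),(-.03,-.052,.077),(.05,.075,.076),(.05,-.075,.076),(-.05,.075,.076),(-.05,-.075,.076)]
P=[(173,89),(499,89),(193,263),(476,263),(94,20),(578,20),(141,308),(531,309)]
print(fit(s,list(zip(U,P))),fit(s,list(zip([(.05,.075,.034),(.05,-.075,.034)],[(149,8),(521,8)]))))
E
```

```text
(array([0.5592, 0.2009, 0.0257]), np.float64(3.57)) (array([0.5719, 0.2008, 0.0254]), np.float64(0.52))
```

Emit:
apply_moves:
  commands:
    - [[0.2,0,0],0,0]
    - [[0.4,0,0],0,0]
    - [[0.6,0,0],0,0]
    - [[0.7,0,0],0,0]
    - [[0.8,0,0],0,0]
    - [[0.9,0,0],0,0]
    - [[1.0,0.03,0],0,0]
    - [[1.1,0.03,0],0,0]
    - [[1.2,0.03,0],0,0]
    - [[1.2,0.03,0],0,0]
    - [[1.2,0.03,0],0,0]

```text
clock: 8.28
tool_pos: [0.5115, 0.2028, 0.0696]
orientation: [-180.0, -0.0, 1.5]
force: [-0.9, 1.4, 0.5]
opening: 0.0875
gripper_force: 0.9
```

```bash
python3 - <<'E'
from h import *
print(ctrl.get_obs()["force"])
s=ctrl.snapshot("wrist");save(s,"w6")
for d in ctrl.spot_point(s,"upper_lid")[:2]:print(d["score"],np.round(d["at"],1),ray(s,d["at"],.068).round(4))
E
```

```text
[-0.90638139  1.43862705  0.52298781]
0.88 [335.5 176.6] [0.5719 0.2016 0.068 ]
```

View pics/w6.png

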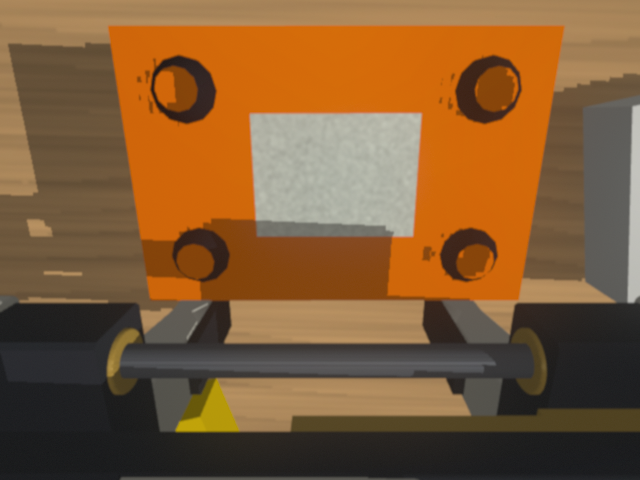

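The case looks smaller (far edge 110–563, where it was 94–578), so it has dropped. I'll back off and check from above.

Emit:
apply_moves:
  commands:
    - [[-1,0,0],0,0]
    - [[-3,0,0],0,0]
    - [[-4,0,4],0,0]
    - [[-4,0,8],0,0]
    - [[-4,0,12],0,0]
    - [[-4,0,16],0,0]
    - [[-4,0,20],0,0]
    - [[-4,0,20],0,0]
    - [[-4,0,20],0,0]
    - [[-4,0,20],0,0]

```text
clock: 9.22
tool_pos: [0.4708, 0.2024, 0.2693]
orientation: [-180.0, 0.0, 1.4]
force: [-0.9, -0.7, -0.6]
opening: 0.0877
gripper_force: 0.0
```

```bash
python3 - <<'E'
from h import *
w=ctrl.snapshot("wrist");t=ctrl.snapshot("scene");save(t,"s7")
a=cv2.resize(t["img"][170:300,340:500],(800,650))[:,:,::-1]
b=w["img"][60:280,200:440,::-1];b=cv2.resize(b,(400,367));a=cv2.resize(a,(400,325))
cv2.imwrite("pics/c7.png",np.hstack([np.vstack([a,np.zeros((42,400,3),np.uint8)]),b]))
# lid corners via colour mask, height free
m=cv2.inRange(cv2.cvtColor(w["img"],cv2.COLOR_RGB2HSV),(5,200,60),(15,255,255))
c=max(cv2.findContours(m,0,2)[0],key=cv2.contourArea)
q=cv2.approxPolyDP(cv2.convexHull(c),6,True)[:,0].astype(float);print(q)
cs=[np.array(min(q,key=lambda p:sx*p[0]+sy*p[1])) for sx,sy in((1,1),(-1,1),(1,-1),(-1,-1))]
for z in(.068,.076):print(z,fit(w,list(zip([(.05,.075,z),(.05,-.075,z),(-.05,.075,z),(-.05,-.075,z)],cs))))
E
```

```text
[[425.  23.]
 [417. 150.]
 [245. 150.]
 [238.  23.]]
0.068 (array([0.5715, 0.2018, 0.0252]), np.float64(1.78))
0.076 (array([0.57  , 0.2019, 0.0251]), np.float64(4.49))
```

View pics/c7.png

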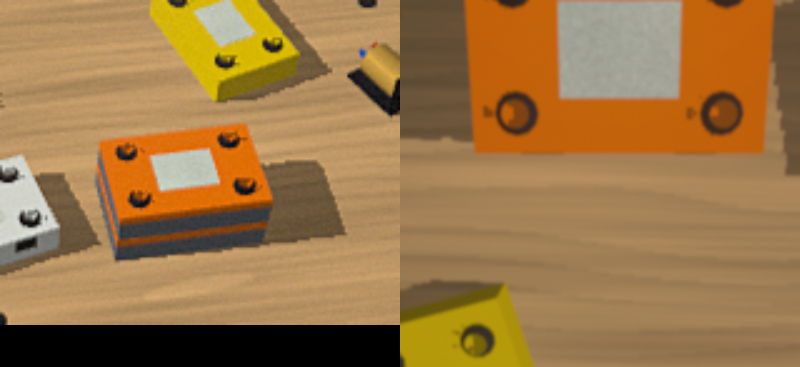

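The upper case sits flush and closed on the lower one. The fit at home height (0.068 m) gives (0.5715, 0.2018) with yaw 0.025, which matches the lower case.

```bash
python3 -c "
from plant import ctrl
print(ctrl.close_job())"
```

```text
the job is handed in; nothing more can be done
None
```

The upper orange case dropped home over the four lugs: it measures within about 1 mm and square to the lower case. The gripper is clear of it, no other object was touched, and the job is handed in (no verdict was returned).

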